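# Clamp a filter cassette in its ratchet holder

### The arm

A 6-joint arm with a two-finger parallel gripper is mounted at the origin on a cart in front of the work surface, level with it; the furniture and walls round the work are solid. World frame = base frame: x ahead of the robot, y to its left, z up, the work surface at z = 0. Lengths are in m, angles in rad, forces in N, time in s.
With the tool pointing down it reaches from about 0.425 to 0.925 m from the base axis. Payload 12.5 kg.
Tool frame: the origin (TCP) lies between the finger pads; the fingertips stand 11 mm ahead of it and the grasp point (between the pads) lies 8 mm behind it (arm.nose_length is the z of the fingertips in the tool frame, in m); z points along the fingers, y is the line along which they close (so a half turn about z gives the same grasp; the last joint's range is limited). The gripper opens to 85 mm and grips with 20 to 120 N. Pads are 22 mm wide; open, the fingers measure 114 mm over their backs; the gripper's body (76 mm by 85 mm) begins 54 mm behind the grasp point. The pads swing forward as they close: fully open they stand 13 mm farther back than shut.
Start: joints at [1.033, 0.491, 1.559, -0, 1.092, -0.106], TCP at [0.262, 0.568, 0.242] pointing down, gripper open.
Joint ranges: [-3.1, 3.1], [-0.84, 2.19], [0.05, 2.79], [-1.13, 4.28], [0.06, 2.93], [-2.69, 2.69]. Speed limits (rad/s): [2.22, 2.22, 2.79, 3.14, 3.14, 3.14].

### API

Orientations are given as a rotation vector (axis times angle).
In Python, from cell import arm, claw, state, optics, nets gives the robot as it stands. Calls block until the motion is done:
- arm.reach(position, orientation): joint-space move of the TCP to a pose.
- arm.move_straight(position, attitude=None, v=0.15, until_force=None): straight line of the TCP; attitude=None keeps the orientation; v is the mean speed in m/s. With until_force (N) it stops when the force on the tool has changed by that much, and returns True; else False.
- arm.move_j(angles): joint-space move.
- claw.move_gripper(opening, newtons=None): finger opening in m; newtons is the grip in N (None keeps the last); returns when the fingers have stopped.
- arm.wait(seconds).
- arm.solve_ik(position, orientation): joint angles nearest the present ones, or None.
- state(): the state.
- optics.camera(name): name is "scene" or "top" or "wrist"; returns a dict with "pixels" (480x640x3 uint8, red, green, blue), "depth" (480x640 float32, m along the optical axis (not along the pixel's ray), 0 where there is no reading), "fx", "fy", "cx", "cy" (pixels), "k1" (the pictures are not rectified: a ray, as slopes to the right and down, at radius r is drawn at 1 + k1 r^2 times it, then the intrinsics apply), "R" (3x3) and "t" (3): a world point X has camera coordinates R X + t. Camera axes: x right, y down, z forward; pixel columns grow to the right and rows downward; lengths in m; the calibration is good to about 2 mm. A picture is of the moment at which its call begins.
A pose or a line that the arm cannot do raises arm.MotionError and nothing moves.
- arm.job_done(): hands the job in; it is judged then, once.
Trained networks look in a picture, given as the dict that the camera call returned (one of the last four; its "shot" number tells which), for a name from the list of things; names that differ only in an ending like _2 or _b are one class to them, and where a whole thing is asked for, a point or a joint stands for the part that bears it (a point fixed in the world has none). Each returns a list of dicts, best first, with "p" (0 to 1); they miss things now and then, are a little off and sometimes report something else, mostly with a low value. They report only what shows in the picture. A call takes as long as a camera call. They do not tell look-alikes from the thing itself.
- nets.outline_of(picture, target): "pixels" (480x640 bool, what is visible of it) and "uv" ([column, row] in pixels, amid what is visible of it).
The state is a dict: "clock": time; "q": joint angles; "dq": joint speeds; "joint_torque": joint torques, N m; "tcp_pos": TCP position; "eef_rot": TCP orientation; "wrist_force": force on the tool from outside, world axes, zero at the start; "ft_torque": the same for the moment, N m; "grip_width": finger opening in m; "gripper_force": force on a finger pad.
Only numpy, scipy, OpenCV 4.12 (cv2) and the standard library are available. Lean on these libraries where they do the work, as an engineer would, in place of code of your own. Each camera call takes 0.05 s, during which the arm holds its last target. There are 200 camera calls.

### The job

Load the filter cassette into the cassette holder: stand it upright on the rails between the pressure plate and the end plate. Flip the tab on the ratchet from loosening to tightening, then work the ratchet handle back and forth until the cassette is clamped firmly, which is felt as a pull of about 12 N at the handle's grip; do not go on pulling past about 15 N, which crushes the membranes. Leave the ratchet set to tightening, let go, and disturb nothing else on the bench.

Things in the scene. Friction and masses are not known exactly. Their poses are not given: they have to be found in the camera images.
- cassette: filter cassette: loose flat white block with grey gasket faces, 62 (x) x 24 (y, thickness) x 80 mm (z), 0.3 kg, with a white grip tab on top, 36 (x) x 14 (y) mm, z 80 to 100 mm. Origin: centre of its underside. Stands upright on the counter at the start; may be loaded either way round.
- holder: cassette holder, fixed: aluminium base 104 (x) x 310 (y) mm; origin at the centre of its underside, z up, local +y the closing direction. Along y: grey gearbox with the ratchet on top (y about -100 mm), pressure plate, gap for the cassette, end plate. Plate tops at z = 105 mm.
- rail_top (a point): point midway between the holder's two rails, at the height of their tops (30 mm over the counter), axes as the holder's. The rails lie at x = +-26 mm and run along y; their side guides stand 12 mm higher, inner faces at x = +-37 mm. The cassette stands on the rails, x centred, its y along the holder's y, its tab above the plates.
- end_plate: steel end plate fixed on the holder, axes as the holder's. Origin: on the flat face that looks to the cassette (-y side), midway in x, 16 mm above the counter. Its place along the holder varies.
- pressure_plate: black gasket plate, 58 x 6 x 66 mm, pushed along the holder's +y, 5 mm per rad of the spindle; axes as the holder's. Origin: counter height, middle of its rear face; the front face is 6 mm further in +y. At the start the gap from front face to end plate is 33 to 38 mm. With the cassette against the end plate the squeeze grows 100 to 200 N per mm.
- handle (a joint): ratchet handle about the upright spindle, rad; 0 points along the holder's -x, + is clockwise from above (grip towards the holder's +y). Swings -0.70 to +0.70 between stops. Pawl on tightening: + strokes close the plate, - strokes click back (2 to 3 N at the grip). 18 teeth of 0.35 rad: up to a tooth of each stroke is lost.
- knob (a point): middle of the handle's upright black grip: round, 22 mm thick, 76 to 127 mm above the counter (point at 105 mm), 125 mm from the spindle axis. Turning the unloaded spindle takes 6 N here; each 100 N of squeeze adds 4 N. When the handle is let go the screw holds some 130 N of squeeze and gives back what is above that.
- pawl (a joint): rocker pawl on the handle, rad: about -0.26 (-0.08 while riding on a tooth) is loosening, +0.26 (+0.08 on a tooth) is tightening. An over-centre spring (2 N at the tab) throws it to the nearer side of 0.
- pawl_tab (a point): middle of the pawl's upright steel tab, 8 mm along the handle, 6 mm across, 93 to 116 mm above the counter (point at 108). It stands 33 mm from the pawl's pivot towards the spindle, 12 mm short of the axis; nothing else on the head is above 101 mm. Handle at 0: it leans to the holder's +y when loosening; flip it by pushing it some 17 mm towards -y.
- ratchet_axis (a point): point on the upright spindle axis about which the handle swings, 85 mm above the counter.
- small_beaker: small glass beaker, 46 mm wide, 57 mm high; loose bystander, origin at the centre of its underside; leave it alone
- tape_roll: roll of white tape lying flat, 60 mm across, 18 mm high; loose bystander, origin at the centre of its underside; leave it alone
- rubber_stopper: red-brown rubber stopper, 31 mm across, 28 mm high; loose bystander, origin at the centre of its underside; leave it alone
- petri_dish: closed petri dish, 60 mm across, 15 mm high; loose bystander, origin at the centre of its underside; leave it alone
- syringe_filter: small syringe filter disc, 28 mm across; loose bystander, origin at the centre of its underside; leave it alone
- amber_vial: small amber bottle with black cap, 33 mm across, 86 mm high; loose bystander, origin at the centre of its underside; leave it alone
Not all that is in view belongs to the job. Of the things that look like the cassette, take the one that is farthest from the robot's base at the start.

How it is judged:
By the outcome, as a careful person would: the job done as asked, in the order asked, and still so for the second after the job is handed in, with the robot touching nothing.
It also fails if it takes over 70 s, if anything falls off the work surface, if the arm or the gripper's body presses on something with over 40 N, if the wrist force passes 120 N, or if a joint passes its speed limit or range.

## Working session

There is one attempt and no reset: what is moved stays moved. The work goes in short steps, each a Python script; the robot and the scene stay as the last script left them, time stands still between calls to the robot, and variables do not carry over. Pictures are saved under pics/ and viewed, at most 10 in all, crops included, and the job is handed in when it is done.

```bash
ls; mkdir -p pics; cat > h.py <<'E'
import numpy as np, cv2
from cell import arm, claw, state, optics, nets
def save(p,n): cv2.imwrite(f'pics/{n}.png',p['pixels'][:,:,::-1])
def cloud(p):
    v,u=np.mgrid[0:480,0:640]; x=(u-p['cx'])/p['fx']; y=(v-p['cy'])/p['fy']
    rd=np.hypot(x,y); r=rd.copy()
    for _ in range(10): r=rd/(1+p['k1']*r*r)
    s=np.where(rd>0,r/np.maximum(rd,1e-9),1)
    d=p['depth']; P=np.stack([x*s*d,y*s*d,d],-1)
    W=(P-p['t'])@p['R']; W[d<=0]=np.nan
    return W
def proj(p,X):
    c=p['R']@np.asarray(X)+p['t']; a=c[:2]/c[2]; a=a*(1+p['k1']*(a@a))
    return a*[p['fx'],p['fy']]+[p['cx'],p['cy']]
E
python3 - <<'E'
from h import *
for n in ['top','scene']:
    p=optics.camera(n); save(p,n); W=cloud(p); np.savez(f'{n}.npz',W=W,px=p['pixels'])
    print(n,p['t'],p['R'].T@-p['t'])
    for t in ['cassette','holder','end_plate','pressure_plate','knob','pawl_tab','handle','pawl']:
        for o in nets.outline_of(p,t)[:4]:
            m=o['pixels']; print(t,round(o['p'],2),np.round(o['uv']),m.sum(),np.round(np.nanmedian(W[m],0),3))
print(state())
E
```

```text
pics
top [0.02035525 0.49938875 1.1789589 ] [0.33927911 0.01728769 1.23464099]
cassette 0.84 [364. 304.] 342 [ 0.349 -0.065  0.079]
cassette 0.77 [198. 240.] 450 [0.495 0.338 0.076]
cassette 0.76 [224. 272.] 386 [0.421 0.263 0.078]
cassette 0.59 [202. 306.] 424 [0.336 0.321 0.077]
holder 0.58 [343. 211.] 4704 [ 0.569 -0.003  0.028]
end_plate 0.67 [286. 208.] 585 [0.59  0.125 0.098]
end_plate 0.39 [366. 243.] 522 [ 0.502 -0.068  0.08 ]
pressure_plate 0.56 [306. 206.] 65 [0.583 0.078 0.098]
knob 0.56 [363. 239.] 577 [ 0.507 -0.068  0.08 ]
pawl_tab 0.68 [371. 223.] 170 [ 0.542 -0.07   0.085]
handle 0.84 [371. 238.] 581 [ 0.506 -0.068  0.079]
handle 0.57 [342. 214.] 4535 [ 0.568 -0.006  0.029]
pawl 0.7 [368. 228.] 89 [ 0.532 -0.071  0.091]
pawl 0.35 [184. 208.] 434 [0.584 0.4   0.015]
scene [0.36129442 0.23108117 0.96639301] [-0.29755278  0.80394197  0.61885965]
cassette 0.84 [261. 325.] 933 [0.324 0.34  0.056]
cassette 0.74 [389. 249.] 44 [ 0.374 -0.195  0.006]
cassette 0.69 [257. 291.] 619 [0.416 0.274 0.07 ]
cassette 0.65 [370. 258.] 673 [ 0.346 -0.058  0.053]
holder 0.63 [300. 244.] 
[... 436 characters left out ...]
{'clock': 0.9, 'q': array([ 1.03337228e+00,  4.90909950e-01,  1.55890262e+00,  3.31332665e-06,
        1.09170892e+00, -1.05580314e-01]), 'dq': array([ 7.77984546e-04,  8.37871086e-04, -1.11812795e-03,  3.76635626e-04,
       -1.64998915e-03, -3.59817384e-05]), 'joint_torque': array([ 1.38388245e-03, -6.18252397e+01, -2.61840856e+01, -1.99401472e-05,
        3.20195250e-04,  1.51433319e-06]), 'tcp_pos': array([0.26156496, 0.56764759, 0.24231985]), 'eef_rot': array([6.73078008e-01, 3.06862292e+00, 1.07507885e-04]), 'wrist_force': array([ 0.60168925, -0.26778694, -0.24542197]), 'ft_torque': array([-0.03551894,  0.037943  , -0.01645575]), 'gripper_force': 0.0, 'grip_width': 0.08512355357950191}
```

```bash
python3 - <<'E'
import cv2
a=cv2.imread('pics/top.png'); 
cv2.imwrite('pics/topc.png',cv2.resize(a[150:350,150:420],(800,592),interpolation=cv2.INTER_CUBIC))
E
```

```text
(no output)
```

View pics/topc.png

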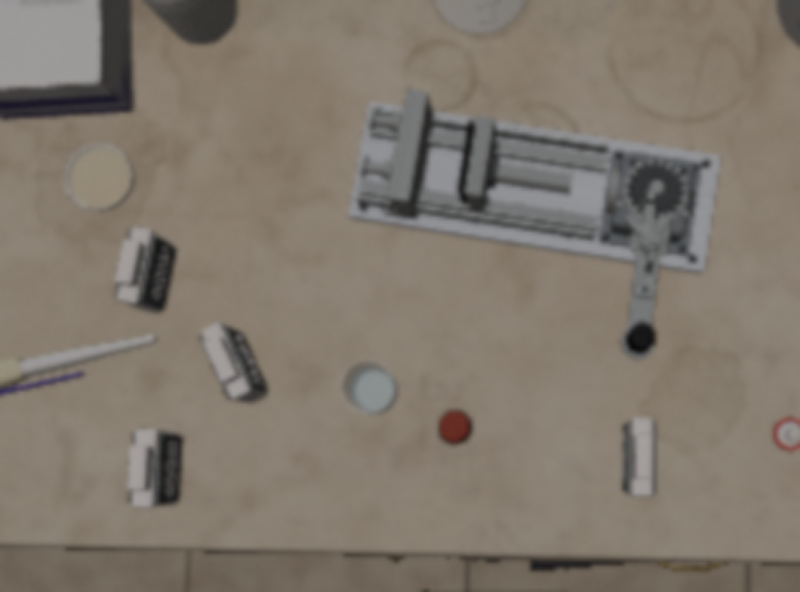

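View pics/scene.png

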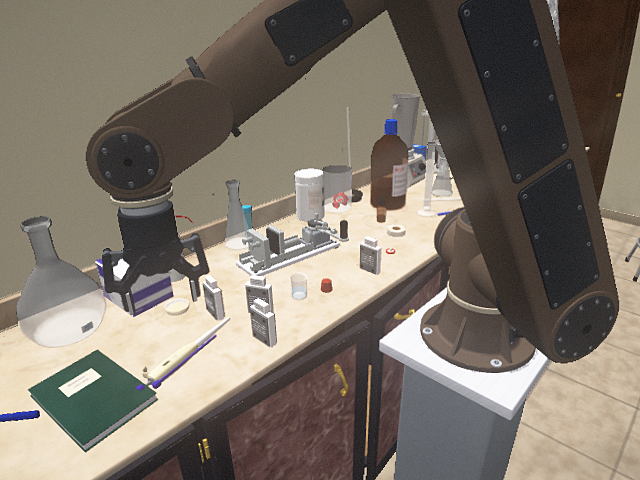

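Look-alikes in the top picture: (198,240) at r≈0.60 m, (224,272) 0.50, (202,306) 0.46 and (364,304) 0.36. The one at (198,240), upper-left in the enlarged crop, is the farthest from the base and is the one to take. The holder runs from (265,190) to (390,235), with its +y (end plate) to the left and the handle pointing towards the robot. Next, wrist close-ups.

```bash
cat >> h.py <<'E'
from scipy.spatial.transform import Rotation as Ro
def ori(yaw):
    c,s=np.cos(yaw),np.sin(yaw)
    return Ro.from_matrix(np.array([[-s,c,0],[c,s,0],[0,0,-1]])).as_rotvec()
E
python3 - <<'E'
from h import *
arm.reach([0.47,0.33,0.36],ori(1.2))
p=optics.camera('wrist'); save(p,'w1'); W=cloud(p); np.savez('w1.npz',W=W,px=p['pixels'])
print('cam',p['R'].T@-p['t'])
for t in ['cassette']:
    for o in nets.outline_of(p,t): print(t,o['p'],o['uv'],o['pixels'].sum(),np.nanmedian(W[o['pixels']],0))
arm.reach([0.53,0.03,0.36],ori(1.5))
p=optics.camera('wrist'); save(p,'w2'); W=cloud(p); print('cam',p['R'].T@-p['t'])
d=dict(W=W,px=p['pixels'])
for t in ['end_plate','pressure_plate','knob','pawl_tab','handle','pawl','holder']:
    for i,o in enumerate(nets.outline_of(p,t)[:2]):
        print(t,o['p'],o['uv'],o['pixels'].sum(),np.nanmedian(W[o['pixels']],0)); d[f'{t}{i}']=o['pixels']
np.savez('w2.npz',**d)
a=cv2.hconcat([cv2.imread('pics/w1.png'),cv2.imread('pics/w2.png')])
cv2.imwrite('pics/w12.png',cv2.resize(a,(800,300),interpolation=cv2.INTER_AREA))
print(state()['clock'])
E
```

```text
cam [0.39810576 0.35921119 0.49008169]
cassette 0.81 [272.9, 58.7] 2115 [0.339869   0.33115855 0.07857433]
cassette 0.78 [348.7, 207.9] 1588 [0.49063084 0.34657903 0.07856191]
cassette 0.69 [252.6, 163.7] 2102 [0.42056702 0.2730821  0.07793489]
cassette 0.6 [6.5, 225.7] 226 [ 0.37418675 -0.05712029  0.01071705]
cam [0.45342135 0.03652714 0.49046013]
end_plate 0.81 [419.5, 242.7] 3871 [0.59131338 0.12133173 0.09228329]
pressure_plate 0.59 [371.8, 249.3] 375 [0.58689087 0.07716584 0.09832669]
pressure_plate 0.39 [288.9, 214.7] 22162 [ 0.56377983 -0.00977961  0.03007649]
knob 0.87 [220.5, 165.1] 3741 [ 0.49608632 -0.06622728  0.08274545]
knob 0.61 [619.8, 207.4] 1684 [0.58545217 0.39221067 0.01334038]
pawl_tab 0.71 [219.2, 207.1] 819 [ 0.53860915 -0.0696382   0.09235728]
handle 0.78 [217.9, 166.4] 3808 [ 0.49835149 -0.06650013  0.08203139]
pawl 0.77 [223.4, 211.4] 878 [ 0.53971842 -0.06996579  0.08632807]
3.8417
```

View pics/w12.png

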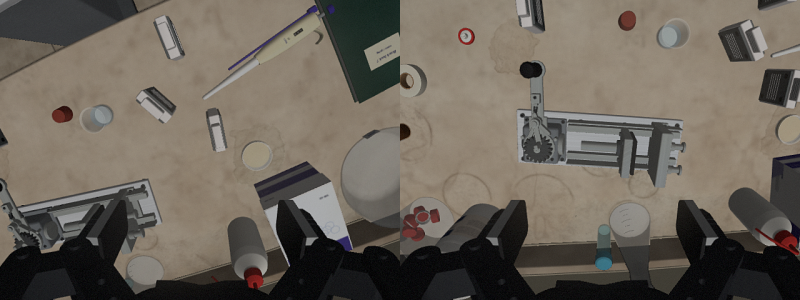

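Left half (w1): the target cassette is at full-res pixel (349,208), clear of the pipette and petri dish. Right half (w2): holder from (190,170) to (455,300), handle at about 0 with its knob at (212,112), pawl near (220,210). Now fitting the geometry.

```bash
python3 - <<'E'
import numpy as np, cv2
def rect(P,l):
    r=cv2.minAreaRect((P[:,:2]*1000).astype(np.float32)); print(l,len(P),'c',np.round(r[0],1),'sz',np.round(r[1],1),'ang',round(r[2],2),'zmed',np.round(np.median(P[:,2])*1000,1)); 
W=np.load('w1.npz')['W']; 
s=(np.hypot(W[...,0]-.49,W[...,1]-.345)<.06)
for lo,hi,l in [(.072,.086,'shoulder'),(.092,.108,'tab'),(.072,.108,'both')]:
    m=s&(W[...,2]>lo)&(W[...,2]<hi); m=cv2.morphologyEx(m.astype(np.uint8),cv2.MORPH_OPEN,np.ones((3,3)))>0; rect(W[m],l)
d=np.load('w2.npz'); W=d['W']; z=W[...,2]
R=(W[...,0]>.42)&(W[...,0]<.67)&(W[...,1]>-.14)&(W[...,1]<.18)
def op(m,k=3): return cv2.morphologyEx(m.astype(np.uint8),cv2.MORPH_OPEN,np.ones((k,k)))>0
print('z hist',np.histogram(z[R],bins=np.arange(-.01,.14,.005)))
m=op(R&(z>.007)&(z<.13)); n,L,st,c=cv2.connectedComponentsWithStats(m.astype(np.uint8)); 
k=1+np.argmax(st[1:,4]); P=W[L==k]; rect(P,'holder all')
rect(P[P[:,2]<.03],'base')
m=op(R&(z>.098)&(z<.112),2); n,L,st,c=cv2.connectedComponentsWithStats(m.astype(np.uint8))
for k in range(1,n):
    if st[k,4]>25: rect(W[L==k],f'top px{c[k].round()}')
m=op(R&(z>.117)&(z<.135),2); rect(W[m],'knob top')
E
```

```text
shoulder 798 c [500.1 345.4] sz [24.1 62.5] ang 81.26 zmed 77.0
tab 545 c [499.8 345.4] sz [15.  36.3] ang 81.61 zmed 98.6
both 1372 c [500.1 345.4] sz [24.1 62.5] ang 81.26 zmed 79.1
z hist (array([    5, 28741,  1614,   173,  3750,  2901,  1215,  2890,   604,
         641,   838,   496,   905,   489,  1017,   253,  1750,   454,
        1841,   757,   775,   725,  2525,   154,    48,    69,   300,
         251,     0,     0]), array([-0.01 , -0.005,  0.   ,  0.005,  0.01 ,  0.015,  0.02 ,  0.025,
        0.03 ,  0.035,  0.04 ,  0.045,  0.05 ,  0.055,  0.06 ,  0.065,
        0.07 ,  0.075,  0.08 ,  0.085,  0.09 ,  0.095,  0.1  ,  0.105,
        0.11 ,  0.115,  0.12 ,  0.125,  0.13 ,  0.135,  0.14 ]))
holder all 25456 c [542.   26.9] sz [310.3 191.4] ang 81.7 zmed 43.9
base 10770 c [584.4  20.6] sz [310.1 105.1] ang 82.04 zmed 15.7
top px[220. 112.] 69 c [449.2 -58.5] sz [ 7.4 19.8] ang 70.68 zmed nan
top px[214. 199.] 56 c [526.1 -72.8] sz [6.9 8.7] ang 51.5 zmed nan
top px[422. 256.] 1694 c [625.2 134.6] sz [ 48.4 142.7] ang 84.92 zmed nan
top px[364. 252.] 1035 c [nan nan] sz [0. 0.] ang 0.0 zmed nan
top px[222. 232.] 41 c [561.8 -70. ] sz [ 4.2 14.3] ang 79.5 zmed 104.1
top px[373. 267.] 110 c [628.1  79.9] sz [16.8 74.1] ang 88.99 zmed 98.5
knob top 585 c [455.4 -78.3] sz [19.9 51.7] ang 27.22 zmed nan
```

```bash
cat >> h.py <<'E'
HC=np.array([.5844,.0206]); HA=np.radians(82.04); ey=np.array([np.cos(HA),np.sin(HA)]); ex=np.array([ey[1],-ey[0]])
def loc(W): d=np.asarray(W)[...,:2]-HC; return np.stack([d@ex,d@ey],-1)
def wor(x,y,z): return np.array([*(HC+x*ex+y*ey),z])
E
python3 - <<'E'
from h import *
d=np.load('w2.npz'); W=d['W']; L=loc(W); z=W[...,2]; ok=np.isfinite(z)
def st(m,l):
    P=np.c_[L[m],z[m]]*1000; print(l,len(P),'p2/50/98',np.round(np.percentile(P,[3,50,97],axis=0),1).tolist())
b=ok&(abs(L[...,0])<.07)
st(b&(z>.095)&(z<.112)&(L[...,1]>0.065)&(L[...,1]<.16),'endplate top')
st(b&(z>.09)&(z<.112)&(L[...,1]>0.0)&(L[...,1]<.065),'pplate top')
for lo in (.06,.07,.08,.09): st(b&(abs(L[...,0])<.02)&(z>lo)&(z<lo+.01)&(L[...,1]>0.0)&(L[...,1]<.07),f'pp {lo}')
h,e=np.histogram(L[b&(z>.09)&(z<.112)&(L[...,1]>0)][:,1]*1000,bins=np.arange(0,160,3)); print(list(zip(e.astype(int),h)))
g=ok&(abs(L[...,1]+.1)<.06)
st(g&(z>.118)&(z<.135),'knobtop')
for lo in (.085,.09,.095,.1,.105,.11): st(g&(z>lo)&(z<lo+.005)&(L[...,0]>-.09),f'head {lo}')
st(g&(z>.103)&(L[...,0]>-.09),'tab')
st(g&(z>.07)&(z<.09)&(L[...,0]<-.03)&(L[...,0]>-.1),'arm')
# bystander list near path
p=optics.camera('wrist')
im=p['pixels'][140:310,150:480]; cv2.imwrite('pics/hold.png',cv2.resize(im[:,:,::-1],(800,412),interpolation=cv2.INTER_CUBIC))
E
```

```text
endplate top 1769 p2/50/98 [[-44.8, 95.1, 97.3], [-3.3, 103.0, 103.5], [42.2, 112.4, 105.1]]
pplate top 1436 p2/50/98 [[-32.3, 37.7, 92.9], [-2.5, 47.1, 102.9], [29.1, 58.9, 104.9]]
pp 0.06 29 p2/50/98 [[-12.2, 38.2, 60.6], [3.1, 38.3, 64.8], [18.7, 38.4, 69.0]]
pp 0.07 28 p2/50/98 [[-12.6, 38.2, 70.6], [1.4, 38.2, 75.3], [15.7, 38.4, 79.7]]
pp 0.08 33 p2/50/98 [[-15.1, 38.2, 80.5], [-1.8, 38.3, 83.7], [18.8, 38.4, 89.2]]
pp 0.09 294 p2/50/98 [[-19.0, 38.2, 91.3], [0.1, 55.6, 98.2], [19.2, 59.5, 99.8]]
[(np.int64(0), np.int64(0)), (np.int64(3), np.int64(0)), (np.int64(6), np.int64(0)), (np.int64(9), np.int64(0)), (np.int64(12), np.int64(0)), (np.int64(15), np.int64(0)), (np.int64(18), np.int64(0)), (np.int64(21), np.int64(0)), (np.int64(24), np.int64(0)), (np.int64(27), np.int64(0)), (np.int64(30), np.int64(0)), (np.int64(33), np.int64(14)), (np.int64(36), np.int64(154)), (np.int64(39), np.int64(202)), (np.int64(42), np.int64(208)), (np.int64(45), np.int64(201)), (np.int64(48), np.int64(200)), (np.int64(51), np.int64(119)), (np.int64(54), np.int64(187)), (np.int64(57), np.int64(151))
[... 1121 characters left out ...]
6.2, -119.6, 85.0], [1.6, -98.9, 86.2], [275.6, -66.0, 89.6]]
head 0.09 418 p2/50/98 [[-50.2, -116.9, 90.4], [-22.3, -96.4, 93.3], [275.5, -69.6, 94.8]]
head 0.095 279 p2/50/98 [[-51.1, -113.8, 95.1], [-16.2, -98.6, 97.1], [275.3, -68.6, 99.8]]
head 0.1 151 p2/50/98 [[-46.2, -110.5, 100.1], [270.8, -91.3, 101.9], [275.4, -68.6, 104.8]]
head 0.105 107 p2/50/98 [[-16.7, -107.1, 105.1], [272.0, -92.3, 107.5], [274.3, -75.4, 109.9]]
head 0.11 75 p2/50/98 [[-16.5, -103.7, 110.3], [271.0, -94.7, 113.5], [274.0, -87.9, 114.9]]
tab 14070 p2/50/98 [[-63.2, -70.3, 367.6], [-60.5, -54.7, 413.2], [-43.3, -40.2, 429.8]]
arm 1439 p2/50/98 [[-97.7, -113.2, 71.6], [-65.9, -98.7, 74.8], [-32.0, -85.8, 86.2]]
```

View pics/hold.png

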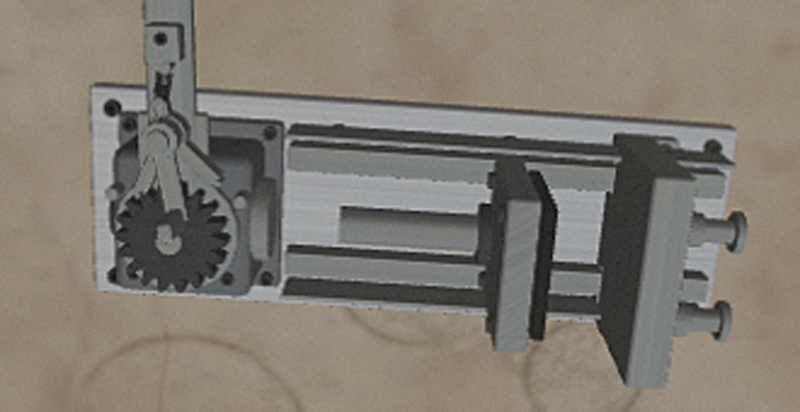

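The holder crop shows the pawl with its lever leaning to +y (loosening), and a gap of about 34.5 mm between the black gasket (y≈59.5 mm) and the end plate (y≈94 mm). Both fit the description. Next, pick the cassette.

```bash
python3 - <<'E'
from h import *
d=np.load('w2.npz'); W=d['W']; L=loc(W)*1000; z=W[...,2]*1000
m=(abs(L[...,0]+12)<14)&(abs(L[...,1]+100)<25)&(z>102)&(z<120)
print('tab',m.sum(),np.percentile(np.c_[L[m],z[m]],[5,50,95],axis=0).round(1).tolist())
print(arm.nose_length)
c=[.500,.3454]; o=ori(np.radians(81.4))
claw.move_gripper(.055,60)
arm.reach([*c,.20],o); arm.move_straight([*c,.095],v=.12)
claw.move_gripper(0.0,60); print(state()['grip_width'],state()['gripper_force'])
arm.move_straight([*c,.20],v=.12); print(state()['wrist_force'],state()['grip_width'],state()['clock'])
t=wor(0,.077,.22); print(t)
arm.reach(t,ori(HA))
p=optics.camera('scene'); save(p,'s2'); cv2.imwrite('pics/s2c.png',cv2.resize(p['pixels'][130:330,170:420,::-1],(750,600),interpolation=cv2.INTER_CUBIC))
q=optics.camera('wrist'); Wq=cloud(q); l=loc(Wq)*1000; zz=Wq[...,2]*1000
for lo,hi,n in [(160,208,'shoulder'),(209,232,'tab')]:
    m=(abs(l[...,0])<45)&(abs(l[...,1]-77)<30)&(zz>lo)&(zz<hi); print(n,m.sum(),np.percentile(np.c_[l[m],zz[m]],[3,50,97],axis=0).round(1).tolist() if m.sum() else '')
E
```

```text
tab 91 [[-16.7, -96.9, 104.0], [-14.0, -93.0, 113.9], [-9.9, -90.8, 116.0]]
0.011
0.012058863478561183 59.52852487564087
[-0.48309404 -0.25173681 -1.65709198] 0.012379061585202713 8.1333
[0.59506309 0.0968581  0.22      ]
shoulder 4232 [[-31.4, 67.2, 164.8], [-26.3, 78.3, 200.3], [-8.0, 89.7, 204.7]]
tab 5976 [[-18.2, 61.5, 212.3], [-6.5, 78.7, 222.8], [14.8, 95.8, 230.7]]
```

View pics/s2c.png

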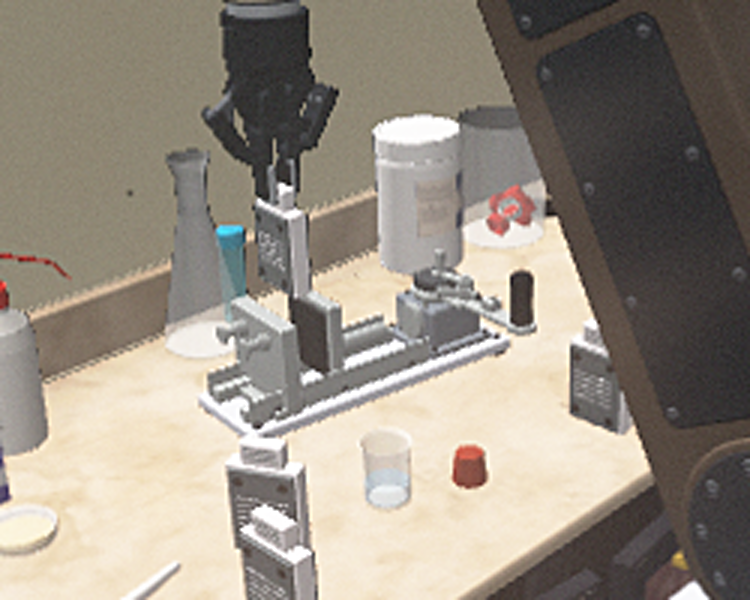

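The cassette is held upright above the gap, and the measured thickness range (67–90 mm) sits between the plates. Lowering and releasing it.

```bash
python3 - <<'E'
from h import *
b=lambda z:wor(0,.076,z)
arm.move_straight(b(.155),v=.12,until_force=12)
print(arm.move_straight(b(.121),v=.04,until_force=5),state()['tcp_pos'][2],state()['wrist_force'])
claw.move_gripper(.05); print(state()['wrist_force'])
arm.move_straight(b(.22),v=.15)
arm.reach(wor(-.03,.03,.36),ori(HA))
q=optics.camera('wrist'); save(q,'w3'); W=cloud(q); l=loc(W)*1000; zz=W[...,2]*1000
for lo,hi,n in [(104,114,'shoulder'),(122,134,'tab')]:
    m=(abs(l[...,0])<45)&(abs(l[...,1]-77)<17)&(zz>lo)&(zz<hi)
    P=np.c_[l[m],zz[m]]; print(n,m.sum(),np.percentile(P,[3,50,97],axis=0).round(1).tolist())
    print(cv2.minAreaRect(P[:,:2].astype(np.float32)))
m=(abs(l[...,0]+12)<14)&(abs(l[...,1]+100)<25)&(zz>105)&(zz<120)
print('tab',m.sum(),np.percentile(np.c_[l[m],zz[m]],[5,50,95],axis=0).round(1).tolist())
m=(abs(l[...,0]+125)<25)&(abs(l[...,1]+100)<35)&(zz>120)&(zz<135)
P=np.c_[l[m],zz[m]];print('knob',cv2.minEnclosingCircle(P[:,:2].astype(np.float32)),P.mean(0))
print(state()['clock'])
cv2.imwrite('pics/w3c.png',cv2.resize(q['pixels'][80:380,120:520,::-1],(800,600)))
E
```

```text
True 0.12564799650431024 [-1.53387744  0.67843746  7.88484127]
[ 0.20437977 -0.11844387 -0.2717022 ]
shoulder 843 [[-30.7, 64.2, 104.5], [-13.5, 71.8, 107.4], [28.6, 87.5, 110.1]]
((-0.5768318176269531, 75.88496398925781), (61.842281341552734, 24.097206115722656), 0.005455040838569403)
tab 641 [[-18.1, 68.8, 124.3], [-1.7, 75.4, 128.5], [15.8, 82.4, 130.0]]
((-0.6750259399414062, 75.85161590576172), (15.19122314453125, 35.895660400390625), 89.87084197998047)
tab 84 [[-16.8, -96.4, 105.7], [-13.4, -93.0, 114.0], [-9.6, -91.3, 115.9]]
knob ((-124.542236328125, -103.59563446044922), 11.529317855834961) [-124.78109036 -102.42547209  124.46958763]
12.6
```

View pics/w3c.png

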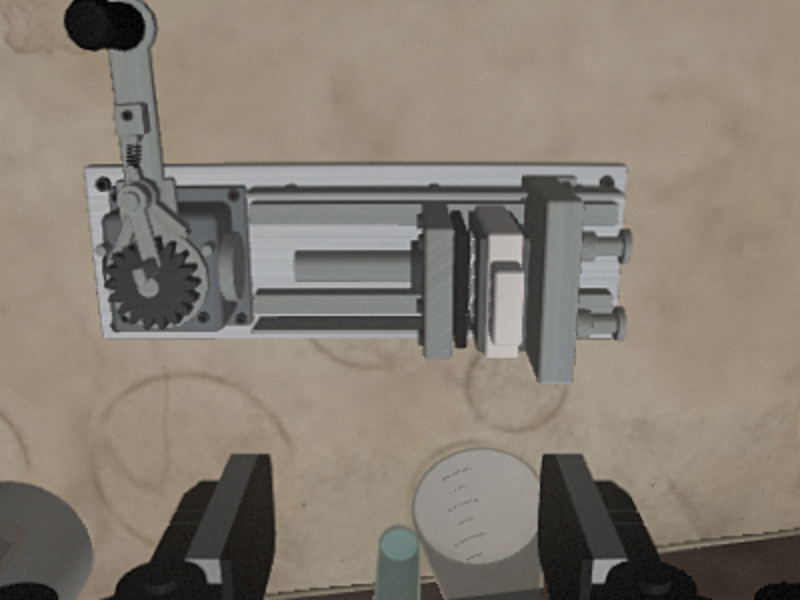

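The cassette stands square and centred on the rails (centre -0.6, 75.9 mm; shoulder height 110 mm). The pawl tab is at (-13,-93.5) mm, on the loosening side. Now flipping it.

```bash
python3 - <<'E'
from h import *
claw.move_gripper(0.0,40)
o=ori(HA-np.pi/2)
arm.reach(wor(-.013,-.070,.20),o)
arm.move_straight(wor(-.013,-.070,.117),v=.15,until_force=8)
for y in (-.080,-.084,-.088,-.092,-.095):
    h=arm.move_straight(wor(-.013,y,.117),v=.05,until_force=8); s=state(); print(y,h,(loc(s['tcp_pos'])*1000).round(1),(s['wrist_force'][:2]@ey).round(2))
    if h: break
arm.move_straight(wor(-.013,-.070,.117),v=.15)
arm.move_straight(wor(-.013,-.070,.17),v=.2)
arm.reach(wor(-.06,-.04,.30),ori(HA))
q=optics.camera('wrist'); W=cloud(q); l=loc(W)*1000; zz=W[...,2]*1000
m=(abs(l[...,0]+12)<14)&(abs(l[...,1]+100)<25)&(zz>105)&(zz<120)
print('tab',m.sum(),np.percentile(np.c_[l[m],zz[m]],[5,50,95],axis=0).round(1).tolist())
m=(abs(l[...,0]+125)<25)&(abs(l[...,1]+100)<35)&(zz>120)&(zz<135)
P=np.c_[l[m],zz[m]];print('knob',cv2.minEnclosingCircle(P[:,:2].astype(np.float32)),P.mean(0))
c=proj(q,wor(-.04,-.1,.1)).astype(int); print(c,state()['clock'])
y0,x0=max(c[1]-90,0),max(c[0]-120,0)
cv2.imwrite('pics/w4c.png',cv2.resize(q['pixels'][y0:y0+180,x0:x0+240,::-1],(800,600),interpolation=cv2.INTER_CUBIC))
E
```

```text
-0.08 False [-12.8 -80.4] 1.53
-0.084 False [-13.  -84.2] 0.53
-0.088 False [-13.  -88.2] 0.4
-0.092 False [-13.3 -90.8] 11.92
-0.095 False [-13.6 -92.1] 25.72
tab 93 [[-16.0, -105.4, 105.9], [-13.5, -102.8, 114.5], [-8.8, -101.0, 116.0]]
knob ((-124.7607650756836, -100.30046081542969), 11.565348625183105) [-124.86716903  -99.57698565  124.47592996]
[249 233] 18.5833
```

View pics/w4c.png

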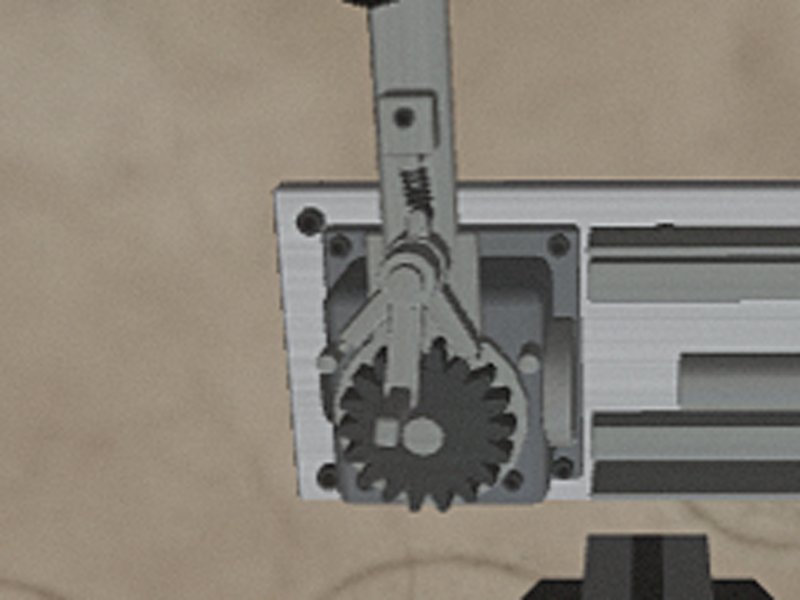

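The tab is now at y≈-102.8 mm, past the handle line on the tightening side and riding on a tooth (about +0.08). Handle is near 0. Starting the ratchet strokes, with the fingers loosely caged round the grip.

```bash
cat >> h.py <<'E'
YA=-.100
def hp(th,z=.101,r=.125): return wor(-r*np.cos(th),YA+r*np.sin(th),z)
def tang(th): return np.array([*(np.cos(th)*ey+np.sin(th)*ex),0])
def ft(th): return -state()['wrist_force']@tang(th)   # push of tool along + stroke
def stroke(ths,v,lim=None):
    for t in ths:
        g=None if lim is None else max(lim-ft(t),.5)
        h=arm.move_straight(hp(t),ori(HA-t),v=v,until_force=g); s=state(); l=loc(s['tcp_pos'])-[0,YA]
        a=np.arctan2(l[1],-l[0]); print(round(t,3),h,'act',a.round(3),'F',round(ft(a),2),s['wrist_force'].round(1),round(s['clock'],1))
        if h: return a
E
python3 - <<'E'
from h import *
claw.move_gripper(.045,60)
arm.reach(hp(0,.17),ori(HA)); arm.move_straight(hp(0),v=.15,until_force=10)
claw.move_gripper(.026); print(state()['grip_width'],ft(0),state()['clock'])
stroke(np.linspace(0,-.62,5)[1:],.12)
stroke(np.linspace(-.62,.62,9)[1:],.12,13)
E
```

```text
0.026113504900996128 0.03540977100147794 20.6917
-0.155 False act -0.157 F -0.3 [0.2 0.3 0.3] 21.0
-0.31 False act -0.307 F -0.31 [-0.1  0.3 -0.2] 21.3
-0.465 False act -0.463 F 1.25 [ 1.7 -0.8  0.2] 21.6
-0.62 False act -0.613 F -0.35 [-0.3  0.2 -0. ] 21.9
-0.465 False act -0.459 F 2.25 [-0.4 -2.5 -0.2] 22.2
-0.31 False act -0.312 F 3.63 [-1.3 -3.9  1.3] 22.5
-0.155 False act -0.158 F 3.87 [-2.1 -3.9  1.7] 22.9
0.0 False act -0.003 F 3.85 [-1.3 -3.7  0.3] 23.2
0.155 False act 0.151 F 2.87 [-2.3 -2.3  0.7] 23.5
0.31 False act 0.306 F 3.12 [-2.1 -2.5  1.9] 23.8
0.465 False act 0.461 F 2.84 [-1.4 -2.5  1. ] 24.1
0.62 False act 0.616 F 3.22 [-0.7 -3.7  0.6] 24.4
```

```bash
python3 - <<'E'
from h import *
stroke(np.linspace(.62,-.62,7)[1:],.15)
stroke(np.linspace(-.62,.62,9)[1:],.10,9.5)
E
```

```text
0.413 False act 0.41 F 0.3 [ 0.6 -0.7  0.6] 24.8
0.207 False act 0.207 F 0.16 [-0.6  0.  -0.2] 25.1
0.0 False act 0.003 F 0.84 [-0.4 -0.8  0.3] 25.5
-0.207 False act -0.203 F 0.66 [ 0.4 -0.6 -0.4] 25.8
-0.413 False act -0.408 F 0.38 [ 0.6 -0.2  0.5] 26.2
-0.62 False act -0.613 F 0.96 [ 0.2 -1.   0.1] 26.5
-0.465 False act -0.46 F 2.24 [ 0.  -2.4 -0.8] 26.9
-0.31 True act -0.376 F 3.98 [-1.4 -4.4  0.2] 27.1
```

```bash
python3 - <<'E'
from h import *
stroke(np.linspace(-.376,.62,9)[1:],.07,9.5)
E
```

```text
-0.252 True act -0.256 F 4.29 [ 0.2 -4.3  2.6] 27.4
```

```bash
python3 - <<'E'
from h import *
a=-.256
for i in range(14):
    if a>.6: break
    t=min(a+.1,.62); r=stroke([t],.06,11); a=t if r is None else r
    if ft(a)>6: break
E
```

```text
-0.156 False act -0.161 F 4.65 [ 2.6 -4.6  1.3] 27.7
-0.056 False act -0.059 F 4.66 [ 1.6 -4.8  1.1] 28.1
0.044 False act 0.042 F 4.46 [ 1.6 -4.8  0.9] 28.5
0.144 False act 0.141 F 5.01 [ 1.9 -5.8  1.4] 28.8
0.244 False act 0.241 F 4.32 [ 0.6 -4.9  2.4] 29.2
0.344 False act 0.341 F 5.21 [-0.6 -5.6  2. ] 29.5
0.444 False act 0.44 F 4.08 [-0.1 -4.8  1.6] 29.9
0.544 False act 0.539 F 4.64 [-1.2 -5.  -0.1] 30.2
0.62 False act 0.616 F 4.89 [-1.6 -5.2  0.6] 30.6
```

```bash
python3 - <<'E'
from h import *
for n in ('wrist','top'):
    q=optics.camera(n); W=cloud(q); l=loc(W)*1000; zz=W[...,2]*1000
    def f(lo,hi,y0,y1,t):
        m=(abs(l[...,0])<24)&(zz>lo)&(zz<hi)&(l[...,1]>y0)&(l[...,1]<y1)
        if m.sum(): print(n,t,m.sum(),np.percentile(l[m][:,1],[3,50,97]).round(1))
    f(100.5,107,20,85,'carrier'); f(94,99.5,30,85,'gasket'); f(123,133,50,100,'tab'); f(100.5,107,88,120,'endplate')
    if n=='wrist': save(q,'w5')
E
```

```text
wrist carrier 1786 [48.9 53.  61. ]
wrist gasket 491 [46.1 48.9 66.8]
top carrier 121 [49.6 61.1 74.5]
top gasket 38 [46.7 66.7 70.9]
top tab 93 [75.5 82.7 89.4]
top endplate 129 [ 93.  103.1 112.1]
```

The plate has advanced about 10.7 mm and the cassette now rests against the end plate. Next: click back, then a slow, force-limited stroke.

```bash
python3 - <<'E'
from h import *
stroke(np.linspace(.616,-.62,7)[1:],.15)
a=-.62
for i in range(12):
    if a>.3: break
    t=a+.08; r=stroke([t],.05,11); a=t if r is None else r
    if r is not None and a>-.25 or ft(a)>8: break
E
```

```text
0.41 False act 0.41 F -0.04 [ 1.  -0.5 -0.9] 31.0
0.204 False act 0.206 F 2.67 [-1.6 -2.3  0.6] 31.4
-0.002 False act 0.002 F 0.12 [-0.2 -0.1  0.3] 31.7
-0.208 False act -0.204 F -0.33 [0.6 0.4 0.4] 32.1
-0.414 False act -0.408 F 0.4 [ 0.4 -0.3  0.3] 32.5
-0.62 False act -0.613 F -0.42 [0.2 0.6 0. ] 32.8
-0.54 False act -0.534 F 0.58 [-0.2 -0.7  0.2] 33.2
-0.46 False act -0.462 F 2.87 [ 1.  -2.7  0.2] 33.5
-0.38 False act -0.383 F 4.27 [ 1.2 -4.1  0.4] 33.9
-0.3 False act -0.303 F 4.97 [ 0.7 -4.9  0.5] 34.2
-0.22 False act -0.222 F 5.41 [ 0.3 -5.4  1.4] 34.6
-0.14 False act -0.143 F 6.01 [ 0.1 -6.   1.8] 34.9
-0.06 False act -0.063 F 7.47 [-1.1 -7.4  1.5] 35.3
0.02 True act -0.023 F 8.75 [-3.  -8.5  3.1] 35.5
```

```bash
python3 - <<'E'
from h import *
def F(a): 
    v=[]
    for _ in range(5): arm.wait(.03); v.append(ft(a))
    return np.mean(v)
a=-.023; n=0
for i in range(10):
    f=F(a); t=a+.04; h=arm.move_straight(hp(t),ori(HA-t),v=.025,until_force=max(12.4-f,.8))
    l=loc(state()['tcp_pos'])-[0,YA]; b=np.arctan2(l[1],-l[0]); print(f'{f:.2f} -> {b:.3f} {h} {F(b):.2f} t={state()["clock"]:.1f}')
    a=b if h else t
    if h: n+=1
    if n>=2 or F(b)>11.5: break
E
```

```text
8.05 -> 0.012 False 8.97 t=36.2
8.60 -> 0.052 False 9.48 t=37.0
9.89 -> 0.070 True 10.04 t=37.7
9.51 -> 0.104 False 10.22 t=38.6
10.24 -> 0.121 True 10.65 t=39.3
```

```bash
python3 - <<'E'
from h import *
def F(a): 
    v=[]
    for _ in range(5): arm.wait(.03); v.append(ft(a))
    return np.mean(v)
a=.121; t=a+.03
print(arm.move_straight(hp(t),ori(HA-t),v=.025,until_force=13.5-F(a)),F(t))
t-=.045; arm.move_straight(hp(t),ori(HA-t),v=.03); print(F(t))
claw.move_gripper(.05); print(state()['wrist_force'])
arm.move_straight(hp(t,.18),v=.12)
arm.reach(wor(-.06,-.02,.34),ori(HA))
q=optics.camera('wrist'); W=cloud(q); l=loc(W)*1000; zz=W[...,2]*1000
m=(abs(l[...,0])<45)&(abs(l[...,1]-80)<22)&(zz>122)&(zz<134); print('tab',np.percentile(np.c_[l[m],zz[m]],[3,50,97],axis=0).round(1).tolist())
m=(abs(l[...,0]+12)<14)&(abs(l[...,1]+100)<25)&(zz>105)&(zz<120)
print('pawltab',m.sum(),np.percentile(np.c_[l[m],zz[m]],[5,50,95],axis=0).round(1).tolist())
m=(abs(l[...,0]+125)<25)&(abs(l[...,1]+90)<45)&(zz>120)&(zz<135); print('knob',np.c_[l[m],zz[m]].mean(0))
print(state()['clock']); cv2.imwrite('pics/w6c.png',cv2.resize(q['pixels'][:400,60:593,::-1],(800,600)))
E
```

```text
False 11.259429984243246
10.213412642978955
[ 1.2380347  -5.71735372 -3.46701261]
tab [[-18.0, 76.1, 123.9], [-1.9, 81.9, 128.5], [16.0, 88.8, 130.0]]
pawltab 85 [[-14.5, -112.8, 106.2], [-11.6, -109.4, 114.2], [-7.5, -107.4, 116.4]]
knob [-120.98835896 -127.78902022  124.37919368]
42.375
```

View pics/w6c.png

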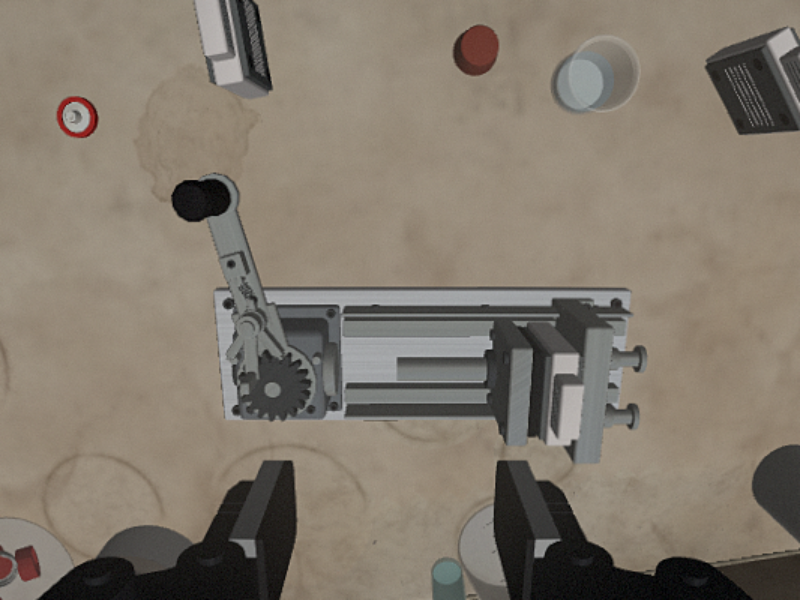

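The cassette is clamped, the pawl is on tightening and the neighbours are undisturbed. The handle sprang back to about -0.22, so I'll feel the clamp once more and let go gently.

```bash
cat > fin.py <<'E'
from h import *
def F(a): 
    v=[]
    for _ in range(4): arm.wait(.02); v.append(ft(a))
    return np.mean(v)
a=-.222
arm.reach(hp(a,.17),ori(HA-a)); arm.move_straight(hp(a),v=.15,until_force=10); claw.move_gripper(.026)
print('start',F(a),state()['clock'])
for i in range(14):
    f=F(a); t=a+.04; h=arm.move_straight(hp(t),ori(HA-t),v=.04,until_force=max(12.6-f,.8))
    l=loc(state()['tcp_pos'])-[0,YA]; b=np.arctan2(l[1],-l[0]); f=F(b); print(f'{b:.3f} {h} {f:.2f} t={state()["clock"]:.1f}')
    a=b if h else t
    if f>11 or (h and f>10.2): break
print('back')
for i in range(9):
    a-=.05; arm.move_straight(hp(a),ori(HA-a),v=.06); f=F(a); print(f'{a:.3f} {f:.2f} t={state()["clock"]:.1f}')
    if f<1.2: break
E
python3 fin.py
```

```text
start -0.32127790519367283 44.2583
-0.182 False 0.64 t=44.7
-0.143 False 2.16 t=45.1
-0.103 False 3.83 t=45.5
-0.063 False 5.97 t=45.9
-0.024 False 7.60 t=46.3
0.015 False 9.22 t=46.7
0.055 False 9.68 t=47.1
0.094 False 10.13 t=47.5
0.134 False 10.99 t=47.9
0.174 False 11.73 t=48.3
back
0.128 9.76 t=48.7
0.078 7.85 t=49.0
0.028 5.38 t=49.3
-0.022 3.48 t=49.6
-0.072 2.01 t=49.9
-0.122 0.83 t=50.2
```

On the second pull the load rose straight to about 9–10 N and then yielded gently up to 11.7 N, so the clamp held. The load is now eased off. Letting go, retreating, final check.

```bash
python3 - <<'E'
from h import *
a=-.135; arm.move_straight(hp(a),ori(HA-a),v=.06)
claw.move_gripper(.05); print(state()['wrist_force'])
arm.move_straight(hp(a,.18),v=.12)
arm.reach(wor(-.06,-.02,.34),ori(HA))
q=optics.camera('wrist'); W=cloud(q); l=loc(W)*1000; zz=W[...,2]*1000
m=(abs(l[...,0])<45)&(abs(l[...,1]-80)<22)&(zz>122)&(zz<134); print('tab',np.percentile(np.c_[l[m],zz[m]],[3,50,97],axis=0).round(1).tolist())
m=(abs(l[...,0]+12)<14)&(abs(l[...,1]+100)<25)&(zz>105)&(zz<120)
T=np.median(l[m],0)
m=(abs(l[...,0]+125)<25)&(abs(l[...,1]+90)<45)&(zz>120)&(zz<135); K=l[m].mean(0)
print('knob',K,'pawltab',T,'tab vs handle line',T[1]-(-100+(K[1]+100)*T[0]/K[0]),state()['clock'])
E
```

```text
[-0.60960238  0.14537081  0.29811683]
tab [[-18.2, 76.1, 123.5], [-2.3, 81.9, 128.5], [15.5, 88.9, 130.1]]
knob [-123.4539309  -118.67027483] pawltab [ -12.95476498 -108.72416465] tab vs handle line -6.764980195516884 52.5167
```

The pawl tab is about 7 mm to the tightening side, the cassette is upright and clamped, and the robot is clear.

```bash
python3 -c "
from h import *
print(arm.job_done())"
```

```text
the job is handed in; nothing more can be done
None
```

The farthest cassette is loaded upright in the holder, the ratchet was flipped and left on tightening, and the clamp was pulled to about 12 N at the grip (11.7 N read at rest, an estimated 13 N while moving); I let go and handed the job in at about 52 s.

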